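# Open the waste-well hatch with its lever

## Robot

A 6-joint arm with a two-finger parallel gripper is mounted at the origin on the work surface. World frame = base frame: x ahead of the robot, y to its left, z up, the work surface at z = 0. Lengths are in m, angles in degrees, forces in N, time in s.
With the tool pointing down it reaches from about 0.375 to 0.9 m from the base axis. Payload 3.1 kg.
Tool frame: the origin (TCP) lies at the very end of the fingers, on their centre line; the grasp point (between the pads) lies 19 mm behind it; z points along the fingers, y is the line along which they close (so a half turn about z gives the same grasp; the last joint's range is limited). The gripper opens to 87 mm and grips with 3 to 60 N. Pads are 19 mm wide; open, the fingers measure 117 mm over their backs; the gripper's body (75 mm by 190 mm) begins 51 mm behind the grasp point.
Start: joints at [-80.185, 30.224, 82.088, -0, 67.689, -10.227], TCP at [0.214, -0.587, 0.223] pointing down, gripper open.
Joint ranges: [-176.69, 176.69], [-43.24, 126.21], [12.49, 139.97], [-82, 262], [0, 151.66], [-163.58, 163.58]. Speed limits (degrees/s): [159.86, 159.86, 180, 180, 180, 180].

## Interface

Orientations are given as a 3x3 rotation matrix whose columns are the frame's x, y, z axes.
In Python, from rig import * gives the robot as it stands.
- The arm moves only by the tool jog_arm, never from a script. Its arguments are lists of equal length, an entry for each row: "delta_pos": the shift along the world's x, y, z in cm, a list of three; "turn": the turn about the world's z in degrees; "grip": the closure, from 0 (fully open) to 1 (shut). In form: {"delta_pos": [[x, y, z], ...], "turn": [turn, ...], "grip": [grip, ...]}. A call has 1 to 12 rows; each row is the pose to reach, as a shift and turn from the pose commanded when the call began; what a row does not reach only later rows make up. A row lasts 1/8 s, in which the tool goes at most 62.5 mm and 10.7 degrees, less where a joint would pass 70% of its speed; a pose out of reach is approached as far as the arm can. A call with a gripper value outside its range is refused whole. The fingers move at their own pace and stop on an object; the grip force is fixed at half the most. Time passes only in rows, so rows that repeat a pose let the fingers close. It gives the time, the measured TCP pose, the force, the opening and the grip force at its end, in the units of the state.
- read_state(): the state, without advancing time (a new reading comes with each control period).
- capture(name): name is "side" or "top" or "wrist"; returns a dict with "color" (480x640x3 uint8, blue, green, red), "fovy" (degrees; the focal length in pixels is half the picture's height over the tangent of half this angle, whatever the lens; pixels are square), "cx", "cy" (the principal point, pixels), "camera_from_world" (4x4, takes a point from world to camera coordinates). Camera axes: x right, y up, looking along -z (the intrinsics and any distortion apply to the point x, -y, -z); pixel columns grow to the right and rows downward; lengths in m; the calibration is good to about 2 mm. The wrist camera is an equidistant fisheye: a pixel r from the principal point sees the ray r / f radians off the axis. A picture is of the moment at which its call begins. There is no depth.
- hand_in(): hands the job in; it is judged then, once.
The state is a dict: "time_s": time; "joint_positions": joint angles; "qvel": joint speeds; "tau": joint torques, N m; "position": TCP position; "tcp_rot": TCP orientation; "force": force on the tool from outside, world axes, zero at the start; "moment": the same for the moment, N m; "opening": opening from 0.0 (shut) to 1.0 (fully open); "grasp_force": force on a finger pad.
Only numpy, scipy, OpenCV 4.12 (cv2) and the standard library are available. Lean on these libraries where they do the work, as an engineer would, in place of code of your own. Each camera call takes 0.05 s, during which the arm holds its last target. There are 200 camera calls.

## Task

An amber jar has been left standing on the steel hatch of the waste well. Push it across, without lifting it or tipping it over, until it stands wholly off the hatch on the blue mat on the deck; then press the red pad at the long end of the lever all the way down to its stop, so that the lever (not your fingers) raises the heavy hatch, and finish while still holding the lever down with the hatch open. Leave the other cups and bottles where they stand.

Things in the scene. Friction and masses are not known exactly. Their poses are not given: they have to be found in the camera images.
- waste_unit: White unit, level deck 90 mm above the bench. Origin on the bench under the hatch centre; x to the rear deck, y to the hatch's hinge. Hatch: x -69 to 69, y -75 to 73 mm, top 1 mm above the deck. Deck to x -166 (front) and 166 (rear), y -85 to 145; blue curb 6 x 6 mm along front, rear and hinge-side edges. Lever yoke: dark cheeks at y -130, 108 mm tall, 44 mm wide
- jar_mid (a point): Centre (half-way up) of the amber jar with white cap: radius 26 mm, 75 mm high, about 0.25 kg, loose, standing on the hatch at the start. z is its upright axis
- mat: Flat blue mat, 80 mm (x) by 124 mm (y), under 1 mm thick, lying on the front or on the rear deck; it does not stop or slow the jar. Origin at its centre on the deck; axes parallel to those of waste_unit. The jar is to stand within it
- lever_pad (a point): Centre of the top face of the red pad (44 x 50 x 12 mm) at the lever's long end. The lever lies along unit y; its level pivot, parallel to unit x, is at unit x 0, y -130, 92 mm above the bench. Pad face: 185 mm from the pivot towards -y and 7 mm above the lever line. At rest 153 mm above the bench, sloping up 0.3 rad outwards; fully down 44 mm, sloping down 0.3 rad
- lever (a joint): Lever angle, rad: 0 at rest (long end up), 0.6 at its stop (long end down). About 4 to 7 N at the pad moves it; it returns by itself under the hatch's weight
- hatch (a joint): Hatch angle, rad: 0 shut and flush, about 0.33 when the lever is at its stop. Steel plate, about 3 kg, hinged along its +y edge; it falls shut unless the lever holds it
- hatch_edge (a point): Middle of the top of the hatch's free edge (the yellow-striped one, on the lever's side)
- cup: White plastic cup, radius 20 mm, 55 mm high, loose, standing on the deck on the opposite side of the hatch from the mat; leave it alone. Origin at the centre of its base
- cup2: Smaller white cup, radius 18 mm, 45 mm high, loose on the deck strip behind the hatch's hinge; leave it alone. Origin at its base
- beaker: Glass beaker, radius 28 mm, 68 mm high, loose on the bench beyond the lever; leave it alone. Origin at its base
- dropper: Small amber dropper bottle, radius 16 mm, 65 mm high, loose on the bench on the robot's side of the lever; leave it alone. Origin at its base
- stock: Amber bottle with blue cap, radius 30 mm, 120 mm high, loose at the right; leave it alone. Origin at its base
- crucible: White ceramic bowl, radius 25 mm, 50 mm high, loose at the right; leave it alone. Origin at its base
Things that resemble listed ones, but are neither listed nor needed, are in the scene too. What is shaped like the part that bears jar_mid but pink is not meant.

How it is judged (in metres and radians):
On the way, in this order (a step that is already met when the one before it is completed fails the run):
1. the jar stands upright at rest on the mat, clear of the hatch, with the hatch still shut (x of jar_mid in the frame of mat between -0.024 and 0.024 m and y of jar_mid in the frame of mat between -0.05 and 0.05 m and height (world z) of jar_mid between 0.1215 and 0.1335 m and angle between jar_mid's own z axis and vertical below 0.12 rad and (x of jar_mid in the frame of waste_unit below -0.092 m or x of jar_mid in the frame of waste_unit above 0.092 m) and linear speed of jar below 0.03 m/s and value of joint hatch below 0.06 rad), for 0.2 s.
2. the lever is pressed down by the fingers and has raised the hatch (value of joint lever above 0.5 rad and value of joint hatch above 0.25 rad and contact force between the fingers and lever above 1 N), for 0.3 s.
At the end, for the whole second after the job is handed in: Jar upright at rest on the mat (centre within 24 mm of the mat's centre in its x, 50 mm in its y), clear of the hatch; fingers hold the lever at 0.5 rad or more, pressing over 1 N; hatch still, at 0.25 rad or more, not touched by the robot (all of step 2 and x of jar_mid in the frame of mat between -0.024 and 0.024 m and y of jar_mid in the frame of mat between -0.05 and 0.05 m and height (world z) of jar_mid between 0.1215 and 0.1335 m and angle between jar_mid's own z axis and vertical below 0.12 rad and (x of jar_mid in the frame of waste_unit below -0.092 m or x of jar_mid in the frame of waste_unit above 0.092 m) and linear speed of jar below 0.03 m/s and velocity of joint hatch between -0.1 and 0.1 rad/s and contact force between each of the fingers, the arm and hatch below 0.5 N and contact force between jar and anything else above 0.3 N and contact force between jar and lever below 0.2 N); the arm keeps its last pose, push and grip.
It fails at once if the jar is lifted off its support (more than 15 mm) (height (world z) of jar_mid above 0.1435 m).
It fails at once if the jar is tipped over (angle between jar_mid's own z axis and vertical above 0.4 rad).
It fails at once if the hatch is raised while the jar still stands over it (value of joint hatch above 0.06 rad and x of jar_mid in the frame of waste_unit between -0.086 and 0.086 m).
It fails at once if the hatch is raised by the robot's hand instead of the lever (value of joint hatch above 0.06 rad and contact force between any of the fingers, the arm and hatch above 2 N).
It fails at once if a bystander is shifted by more than 30 mm, lifted or knocked over (distance of any of cup, cup2, beaker, dropper, stock, crucible from where it was at the start of the episode above 0.03 m or angle between any of cup, cup2, beaker, dropper, stock, crucible's own z axis and vertical above 0.5 rad).
It also fails if it takes over 50 s, if anything falls off the work surface, if the arm or the gripper's body presses on something with over 40 N, if the wrist force passes 120 N, or if a joint passes its speed limit or range.

## Working session

There is one attempt and no reset: what is moved stays moved. The work goes in short steps, Python scripts to look and compute and a tool call to move; the robot and the scene stay as the last step left them, time stands still between calls to the robot, and variables do not carry over. Pictures are saved under pics/ and viewed, at most 10 in all, crops included, and the job is handed in when it is done.

Besides the shell and the picture viewer there is one more tool, called after "Emit:" as name([rows], argument=value, ...), one row to a line, values as JSON. jog_arm: Moves the arm, as the interface text tells. Its arguments: {"type":"object","properties":{"delta_pos":{"type":"array"},"turn":{"type":"array"},"grip":{"type":"array"}},"required":["delta_pos","turn","grip"]}

```bash
mkdir -p pics; cat > h.py <<'E'
from rig import *
import numpy as np, cv2
def ray(c,u,v):
    f=240/np.tan(np.radians(c["fovy"])/2)
    T=np.array(c["camera_from_world"]);R=T[:3,:3];o=-R.T@T[:3,3]
    d=R.T@np.array([(u-c["cx"])/f,-(v-c["cy"])/f,-1]);return o,d/np.linalg.norm(d)
def onz(c,u,v,z):
    o,d=ray(c,u,v);return o+d*(z-o[2])/d[2]
def tri(c1,p1,c2,p2):
    o1,d1=ray(c1,*p1);o2,d2=ray(c2,*p2)
    s=np.linalg.lstsq(np.c_[d1,-d2],o2-o1,rcond=None)[0]
    a=o1+s[0]*d1;b=o2+s[1]*d2;return (a+b)/2,np.linalg.norm(a-b)
E
python3 - <<'E'
from h import *
import pickle
cs={n:capture(n) for n in("side","top")}
pickle.dump(cs,open("c.pkl","wb"))
for n,c in cs.items():
    cv2.imwrite(f"pics/{n}.png",c["color"]);print(n,c["fovy"],c["cx"],c["cy"],ray(c,c["cx"],c["cy"]),[k for k in c])
s=read_state();print(s["position"],s["tcp_rot"],s["time_s"])
E
```

```text
side 43.715920805517825 319.8549436469344 241.52938203525352 (array([0.4211846 , 1.04035914, 0.89297998]), array([ 0.12550538, -0.79237431, -0.59698522])) ['color', 'fovy', 'cx', 'cy', 'camera_from_world']
top 44.38374613105926 319.75428133844895 237.63855207825745 (array([ 0.45065687, -0.01821367,  1.63823285]), array([ 0.08883487, -0.00388609, -0.99603879])) ['color', 'fovy', 'cx', 'cy', 'camera_from_world']
[ 0.21410455 -0.5864679   0.2216458 ] [[ 9.39436215e-01  3.42723607e-01 -3.57469180e-04]
 [ 3.42723632e-01 -9.39434249e-01  1.95049829e-03]
 [ 3.32663020e-04 -1.95488187e-03 -9.99998034e-01]] 0.1
```

View pics/top.png

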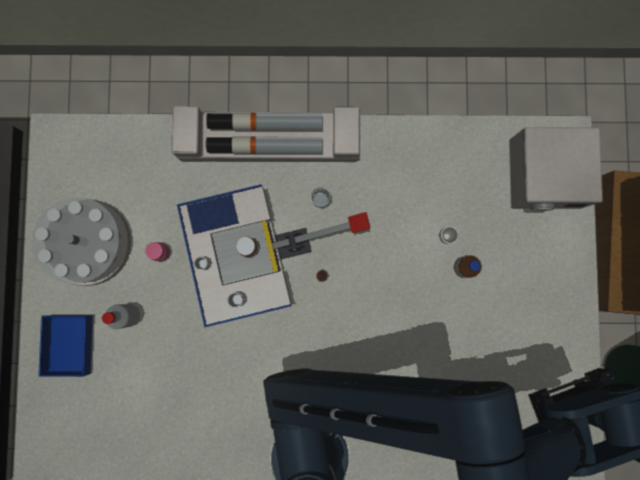

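View pics/side.png

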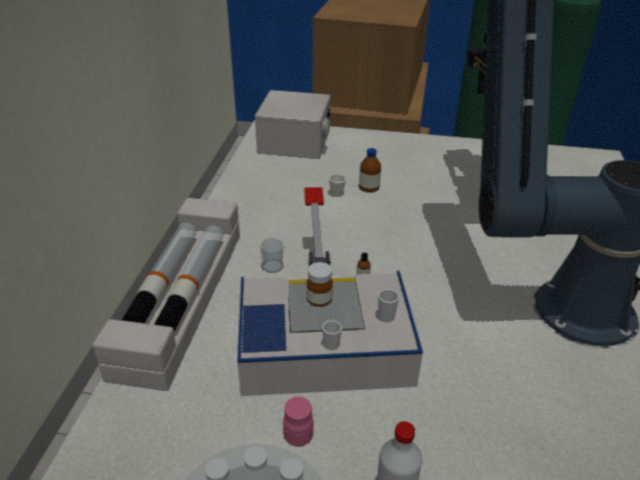

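The jar's cap is at top (246,245) and side (319,272), and the mat is on the rear deck at top (213,212). The red pad is at top (359,222) and side (314,196). The cups are at top (238,298) and (204,263), and the dropper is at (322,276).

```bash
cat > m.py <<'E'
from h import *
import pickle
cs=pickle.load(open("c.pkl","rb"));S,T=cs["side"],cs["top"]
def blobs(c,lo,hi,box,amin=15):
    x0,y0,x1,y1=box
    m=cv2.inRange(cv2.cvtColor(c["color"],cv2.COLOR_BGR2HSV),lo,hi)
    k=np.zeros_like(m);k[y0:y1,x0:x1]=m[y0:y1,x0:x1]
    cn=cv2.findContours(k,cv2.RETR_LIST,cv2.CHAIN_APPROX_NONE)[0]
    return sorted([q for q in cn if cv2.contourArea(q)>amin],key=cv2.contourArea)[::-1]
red=((0,150,80),(8,255,255));blue=((105,120,30),(125,255,255))
rt=cv2.minAreaRect(blobs(T,*red,(340,200,380,245))[0]);rs=cv2.minAreaRect(blobs(S,*red,(295,180,330,210))[0])
print("pad",rt,rs,tri(T,rt[0],S,rs[0]))
# mat: open away thin curb
for n,c,box in(("T",T,(170,180,300,335)),("S",S,(230,265,425,365))):
    m=cv2.inRange(cv2.cvtColor(c["color"],cv2.COLOR_BGR2HSV),*blue)
    k=np.zeros_like(m);x0,y0,x1,y1=box;k[y0:y1,x0:x1]=m[y0:y1,x0:x1]
    cur=k.copy();k=cv2.morphologyEx(k,cv2.MORPH_OPEN,np.ones((9,9)))
    q=max(cv2.findContours(k,0,1)[0],key=cv2.contourArea)
    M=cv2.moments(q);p=(M["m10"]/M["m00"],M["m01"]/M["m00"])
    r=cv2.minAreaRect(q);b=np.array([onz(c,*v,.09)[:2] for v in cv2.boxPoints(r)])
    print(n,"mat",p,onz(c,*p,.09),b.round(3).tolist())
    if n=="T":
        pT=p; ys,xs=np.nonzero(cur); r=cv2.minAreaRect(np.c_[xs,ys].astype(np.float32))
        b=np.array([onz(c,*v,.095)[:2] for v in cv2.boxPoints(r)]);print("unit",b.round(3).tolist(),b.mean(0),np.linalg.norm(np.diff(b,axis=0),axis=1))
    else: print("tri",tri(T,pT,S,p))
# cap: white bright
for n,c,box in(("T",T,(230,232,262,260)),("S",S,(303,262,336,283))):
    for q in blobs(c,(0,0,150),(179,60,255),box)[:2]:
        print(n,"cap",cv2.minEnclosingCircle(q),cv2.minAreaRect(q),cv2.contourArea(q))
# yellow edge
q=blobs(T,(20,120,60),(35,255,255),(255,210,290,280),5)
P=np.vstack(q)[:,0].astype(np.float32);r=cv2.minAreaRect(P);print("yel",r,[onz(T,*v,.091)[:2].round(3).tolist() for v in cv2.boxPoints(r)])
for n,p,z in(("cup",(238,298),.145),("cup2",(204,262),.135),("dropper",(322,276),.065),("beaker",(320,198),.068)):print(n,onz(T,*p,z))
E
python3 m.py
```

```text
pad ((358.5882263183594, 222.3529815673828), (16.00735092163086, 17.947635650634766), 75.96376037597656) ((313.5, 196.0), (16.0, 17.0), 90.0) (array([ 0.62257979, -0.12310055,  0.14636963]), np.float64(0.001252826155884425))
T mat (212.3692515779982, 213.94950405770965) [0.65082377 0.26044422 0.09      ] [[0.673, 0.326], [0.701, 0.213], [0.629, 0.195], [0.602, 0.308]]
unit [[0.674, 0.358], [0.729, 0.135], [0.41, 0.055], [0.357, 0.274]] [0.54238822 0.2056012 ] [0.22985852 0.32884238 0.2257529 ]
S mat (263.78528215808785, 328.2802737280571) [0.6486812  0.26276521 0.09      ] [[0.701, 0.21], [0.624, 0.196], [0.6, 0.31], [0.671, 0.322]]
tri (array([0.6502031 , 0.2606861 , 0.08786613]), np.float64(0.0017943769183465066))
T cap ((244.61764526367188, 245.5), 8.747321128845215) ((245.00003051757812, 245.50003051757812), (16.26345443725586, 16.26345443725586), 45.0) 207.0
S cap ((319.06817626953125, 269.0), 11.113369941711426) ((319.0, 270.0), (12.0, 22.0), 90.0) 197.0
yel ((269.7190856933594, 245.94943237304688), (51.642738342285156, 5.021862030029297), 77.00537872314453) [[0.631, 0.13], [0.634, 0.117], [0.502, 0.085], [0.499, 0.098]]
cup [0.43023049 0.18183177 0.145     ]
cup2 [0.52130378 0.27133995 0.135     ]
dropper [ 0.48819092 -0.03064372  0.065     ]
beaker [ 0.69798376 -0.02469165  0.068     ]
```

```bash
cat >> m.py <<'E'
print("----")
a=np.radians(13.8);ux=np.array([np.cos(a),np.sin(a)]);uy=np.array([-ux[1],ux[0]]);o=np.array([.5496,.1765])
U=lambda p:(np.array([ux,uy])@(np.array(p)[:2]-o)).round(4)
W=lambda x,y:(o+x*ux+y*uy).round(4)
j=onz(T,245,245.3,.166);print("jar",j,U(j),onz(S,319,270,.163),tri(T,(245,245.3),S,(319,270)))
m=[.6502,.2606];print("mat",U(m))
for n,p,z in(("cup",(238,298),.145),("cup2",(204,262),.135)):print(n,U(onz(T,*p,z)))
ju=U(j);mu=U(m);d=mu-ju;print("push",d,np.linalg.norm(d),"world angle",np.degrees(np.arctan2(*(np.array(m)-j[:2])[::-1])))
s=read_state();R=s["tcp_rot"];print("closing angle",np.degrees(np.arctan2(R[1][1],R[0][1])),s["position"])
print(W(0,-.305),W(0,-.31))
E
python3 m.py | sed -n '/----/,$p'
```

```text
----
jar [0.56205846 0.16347505 0.166     ] [ 0.009  -0.0156] [0.56117785 0.16210976 0.163     ] (array([0.56156493, 0.16362761, 0.16427012]), np.float64(0.0012500902700845308))
mat [0.1178 0.0577]
cup [-0.1147  0.0337]
cup2 [-0.0049  0.0989]
push [0.1088 0.0733] 0.1311881473304658 world angle 47.77604837646597
closing angle -69.95706201442681 [ 0.21410455 -0.5864679   0.2216458 ]
[ 0.6224 -0.1197] [ 0.6235 -0.1246]
```

Emit:
jog_arm([
  [5,10,0],
  [10,20,0],
  [15,30,0],
  [20,38,0],
  [24,46,0],
  [27,54,0],
  [29,60,0],
  [30,66,0],
  [30,71.4,0],
  [30,71.4,0],
  [30,71.4,0],
  [30,71.4,0],
], turn=[2,4,6,8,10,12,14,16,16.6,16.6,16.6,16.6], grip=[0.63,0.63,0.63,0.63,0.63,0.63,0.63,0.63,0.63,0.63,0.63,0.63])

```text
time_s: 1.6
position: [0.5065, 0.1032, 0.2224]
tcp_rot: [[0.802, 0.597, -0.0], [0.597, -0.802, -0.0], [-0.0, 0.0, -1.0]]
force: [0.8, -0.7, -0.1]
opening: 0.367
grasp_force: 0.0
```

Emit:
jog_arm([
  [0,0,-3],
  [0,0,-7],
  [0,0,-9],
  [0,0,-9],
  [0,0,-9],
], turn=[0,0,0,0,0], grip=[0.63,0.63,0.63,0.63,0.63])

```text
time_s: 2.22
position: [0.5069, 0.1011, 0.1331]
tcp_rot: [[0.802, 0.597, 0.001], [0.597, -0.802, 0.0], [0.001, 0.001, -1.0]]
force: [-0.1, 0.9, 1.2]
opening: 0.372
grasp_force: 0.0
```

```bash
python3 - <<'E'
from h import *
c=capture("side");cv2.imwrite("pics/s2.png",cv2.resize(c["color"][150:400,180:480],None,fx=2,fy=2))
s=read_state();print(s["position"],s["force"],s["opening"])
E
```

```text
[0.50712624 0.10102852 0.13346028] [-0.86287783  0.01671516  0.4343084 ] 0.37035640388617064
```

View pics/s2.png

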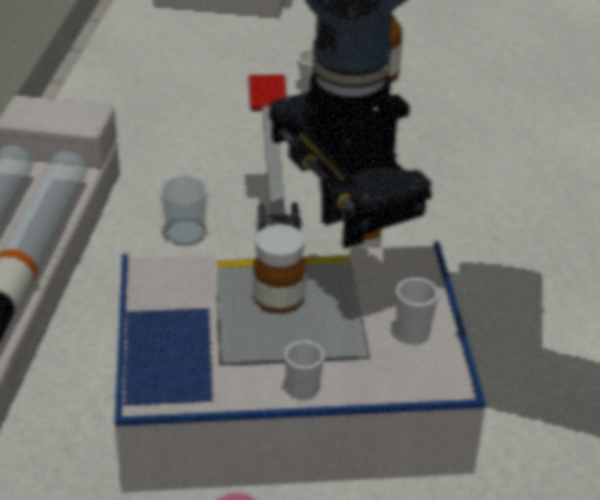

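The fingers are behind the jar on its robot side, at about (350,235) in the crop, with the jar at (279,270) upright and clear.

Emit:
jog_arm([
  [0.4,1.3,0],
  [0.7,2.6,0],
  [0.7,2.6,-1.4],
  [0.7,2.6,-2.7],
  [0.7,2.6,-2.7],
  [0.7,2.6,-2.7],
], turn=[0,0,0,0,0,0], grip=[0.63,0.63,0.63,0.63,0.63,0.63])

```text
time_s: 3.02
position: [0.5131, 0.1269, 0.1051]
tcp_rot: [[0.803, 0.597, -0.001], [0.597, -0.803, -0.0], [-0.001, -0.0, -1.0]]
force: [-0.6, 0.6, 0.0]
opening: 0.372
grasp_force: 0.0
```

Emit:
jog_arm([
  [0.5,0.37,0],
  [1,0.75,0],
  [1.5,1.1,0],
  [2,1.5,0],
  [2.5,1.9,0],
  [3,2.25,0],
  [3.5,2.6,0],
  [4,3,0],
  [4.5,3.4,0],
  [5,3.75,0],
  [5.5,4.1,0],
  [6,4.5,0],
], turn=[0,0,0,0,0,0,0,0,0,0,0,0], grip=[0.63,0.63,0.63,0.63,0.63,0.63,0.63,0.63,0.63,0.63,0.63,0.63])

```text
time_s: 4.53
position: [0.5737, 0.1724, 0.1055]
tcp_rot: [[0.802, 0.597, 0.0], [0.597, -0.802, 0.0], [0.0, 0.0, -1.0]]
force: [-1.6, -1.0, 0.2]
opening: 0.369
grasp_force: 1.3
```

```bash
python3 - <<'E'
from h import *
c=capture("side");cv2.imwrite("pics/s3.png",cv2.resize(c["color"][200:400,200:450],None,fx=2,fy=2))
s=read_state();print(s["position"],s["force"],s["opening"])
E
```

```text
[0.57475631 0.17292914 0.10562352] [-0.74498316 -0.03226792  0.79990683] 0.3694737375586632
```

View pics/s3.png

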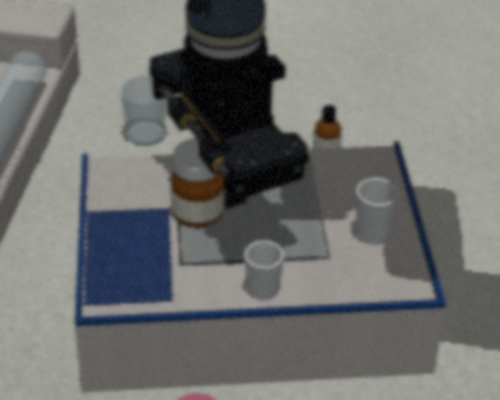

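The jar is nested in the fingers and upright, at about (198,195) in the crop. It is heading for the mat at (127,257).

Emit:
jog_arm([
  [0.5,0.4,0],
  [1,0.8,0],
  [1.5,1.15,0],
  [2,1.5,0],
  [2.5,1.9,0],
  [3,2.3,0],
  [3.5,2.7,0],
  [4,3.1,0],
  [4.5,3.5,0],
  [5,3.8,0],
  [5.3,4.1,0],
  [5.6,4.3,0],
], turn=[0,0,0,0,0,0,0,0,0,0,0,0], grip=[0.63,0.63,0.63,0.63,0.63,0.63,0.63,0.63,0.63,0.63,0.63,0.63])

```text
time_s: 6.08
position: [0.6294, 0.2153, 0.1055]
tcp_rot: [[0.802, 0.597, -0.0], [0.597, -0.802, -0.0], [-0.0, -0.0, -1.0]]
force: [-1.2, -0.4, -0.4]
opening: 0.369
grasp_force: 0.8
```

Emit:
jog_arm([
  [0,0,0],
  [0,0,0],
  [-1,-0.75,0],
  [-2.5,-1.9,0],
  [-4,-3,0],
  [-6,-4.5,0],
  [-8,-7,2],
  [-8,-10,7],
  [-8,-14,11],
  [-8,-18,12],
  [-8,-22,12],
  [-8,-22,12],
], turn=[0,0,0,0,0,0,0,0,0,0,0,0], grip=[0.63,0.63,0.63,0.63,0.63,0.63,0.63,0.63,0.63,0.63,0.63,0.63])

```text
time_s: 7.58
position: [0.5492, -0.0076, 0.2263]
tcp_rot: [[0.805, 0.593, 0.002], [0.593, -0.805, -0.001], [0.001, 0.002, -1.0]]
force: [-0.3, 1.4, -0.8]
opening: 0.368
grasp_force: 0.0
```

```bash
python3 - <<'E'
from h import *
import pickle
cs={n:capture(n) for n in("side","top")};pickle.dump(cs,open("c2.pkl","wb"))
cv2.imwrite("pics/s4.png",np.hstack([cv2.resize(cs["side"]["color"][170:400,230:430],None,fx=2,fy=2),cv2.resize(cs["top"]["color"][160:390,160:360],None,fx=2,fy=2)]))
s=read_state();print(s["position"],s["force"],s["time_s"])
E
```

```text
[ 0.54874642 -0.00500594  0.22570159] [-0.94961517  0.11553637 -0.19056532] 7.675
```

View pics/s4.png

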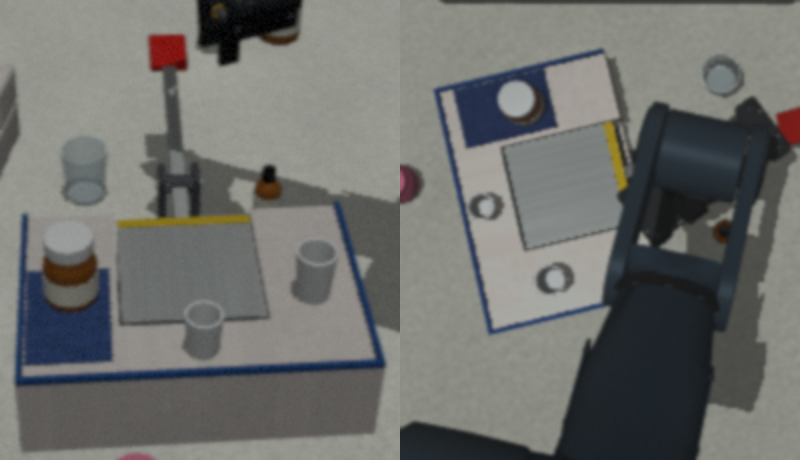

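The jar stands upright on the mat: its cap is at side pixel ≈(264,290) and top pixel ≈(218,210). I'll check its position in numbers and work out the press path.

```bash
cat > m2.py <<'E'
from h import *
import pickle
cs=pickle.load(open("c2.pkl","rb"));S,T=cs["side"],cs["top"]
a=np.radians(13.8);ux=np.array([np.cos(a),np.sin(a)]);uy=np.array([-ux[1],ux[0]]);o=np.array([.5496,.1765])
U=lambda p:(np.array([ux,uy])@(np.array(p)[:2]-o)).round(4)
pp={}
for n,c,b in(("T",T,(205,195,235,225)),("S",S,(250,278,280,302))):
    x0,y0,x1,y1=b;m=cv2.inRange(cv2.cvtColor(c["color"][y0:y1,x0:x1],cv2.COLOR_BGR2HSV),(0,0,140),(179,70,255))
    q=max(cv2.findContours(m,0,1)[0],key=cv2.contourArea);(x,y),(w,h),_=cv2.minAreaRect(q);pp[n]=(x+x0,y+y0);print(n,pp[n],w,h)
j=onz(T,*pp["T"],.166);t=tri(T,pp["T"],S,pp["S"]);print("jar",U(j),t,U(t[0]),"mat",U([.6502,.2606]))
for q in np.arange(0,.61,.1):
    e=.3-q; y=-.13-(.185*np.cos(e)-.007*np.sin(e)); z=.092+.185*np.sin(e)+.007*np.cos(e); print(round(q,1),(o+y*uy).round(4),round(z,4))
E
python3 m2.py
```

```text
T (217.50000190734863, 208.99999904632568) 16.26345443725586 16.26345443725586
S (264.5, 287.0) 18.0 29.0
jar [0.1147 0.0311] (array([0.65219431, 0.23365724, 0.16727067]), np.float64(0.0024936699195711727)) [0.1133 0.031 ] mat [0.1178 0.0577]
0.0 [ 0.6223 -0.1194] 0.1534
0.1 [ 0.6235 -0.1245] 0.1356
0.2 [ 0.6244 -0.1278] 0.1174
0.3 [ 0.6247 -0.1294] 0.099
0.4 [ 0.6247 -0.1292] 0.0805
0.5 [ 0.6242 -0.1272] 0.0621
0.6 [ 0.6233 -0.1234] 0.044
```

Emit:
jog_arm([
  [3,-5,0],
  [6,-10,0],
  [7.5,-11.9,0],
  [7.5,-11.9,-3],
  [7.5,-11.9,-5.5],
  [7.5,-11.9,-5.5],
  [7.5,-11.9,-5.5],
], turn=[0,0,0,0,0,0,0], grip=[1,1,1,1,1,1,1])

```text
time_s: 8.55
position: [0.6249, -0.1231, 0.1713]
tcp_rot: [[0.802, 0.598, 0.001], [0.598, -0.802, -0.0], [0.001, 0.001, -1.0]]
force: [0.0, 0.4, 0.8]
opening: 0.006
grasp_force: 0.0
```

```bash
python3 - <<'E'
from h import *
c=capture("side");cv2.imwrite("pics/s5.png",cv2.resize(c["color"][130:330,220:420],None,fx=3,fy=3))
s=read_state();print(s["position"],s["force"],s["opening"])
E
```

```text
[ 0.62520918 -0.12336554  0.17178964] [-0.31291437 -0.18033806  0.52893065] 0.003013541031140849
```

View pics/s5.png

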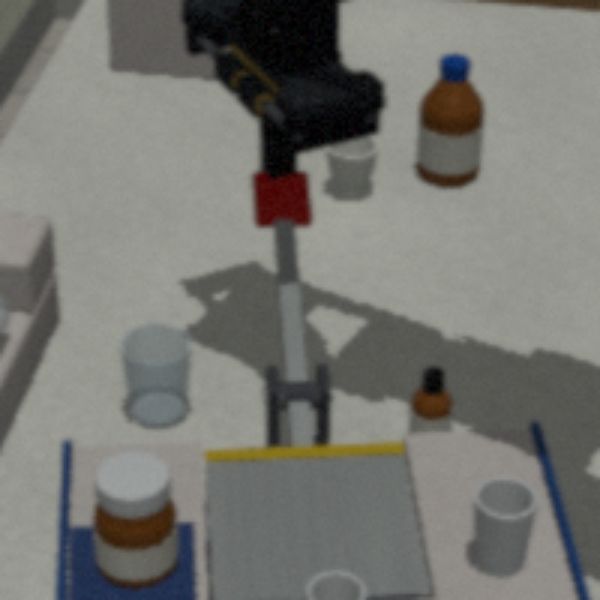

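The shut fingers, at (280,150) in the crop, hang just above the red pad at (283,198).

Emit:
jog_arm([
  [0,0,-1.2],
  [0,0,-2.2],
  [0,0,-3.2],
  [0,0,-4.2],
  [0,0,-5.2],
  [0,0,-6.2],
  [0,0,-7.2],
  [0,0,-8.2],
  [0,0,-9.2],
  [0,0,-10.2],
  [0,0,-11.2],
  [0,0,-12],
], turn=[0,0,0,0,0,0,0,0,0,0,0,0], grip=[1,1,1,1,1,1,1,1,1,1,1,1])

```text
time_s: 10.1
position: [0.6257, -0.1235, 0.0516]
tcp_rot: [[0.803, 0.596, 0.003], [0.596, -0.803, 0.001], [0.003, 0.001, -1.0]]
force: [1.0, 2.3, 9.9]
opening: -0.001
grasp_force: 3.7
```

Emit:
jog_arm([
  [0,0,-0.3],
  [0,0,-0.6],
  [0,0,-0.8],
  [0,0,-0.8],
  [0,0,-0.8],
  [0,0,-0.8],
], turn=[0,0,0,0,0,0], grip=[1,1,1,1,1,1])

```text
time_s: 10.85
position: [0.6256, -0.1234, 0.0466]
tcp_rot: [[0.803, 0.596, 0.004], [0.596, -0.803, 0.0], [0.003, 0.002, -1.0]]
force: [-3.6, 2.7, 21.5]
opening: 0.006
grasp_force: 9.9
```

```bash
python3 - <<'E'
from h import *
c=capture("side");cv2.imwrite("pics/s6.png",cv2.resize(c["color"][130:380,220:470],None,fx=2.4,fy=2.4))
s=read_state();print(s["position"],s["force"],s["opening"],s["time_s"])
E
```

```text
[ 0.62556208 -0.12339905  0.04655167] [-4.47438048  2.70583277 21.79372865] 0.008363804434975065 10.9
```

View pics/s6.png

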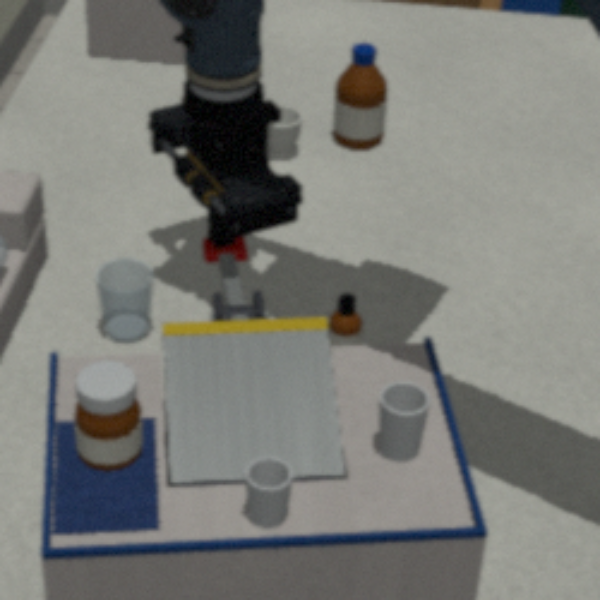

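The pad at (225,248) is down on its stop and the hatch is raised, with its yellow edge at (245,326). The jar is still upright on the mat and the bystanders are in place. The 21 N reading with the TCP holding still confirms the stop.

```bash
python3 -c "
from rig import *
print(hand_in())"
```

```text
the job is handed in; nothing more can be done
None
```

The job is handed in: the jar stands upright on the mat, clear of the hatch, and the fingers hold the lever at its stop with about 21 N and the hatch open; the judge's verdict was not shown.

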